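# Clip the dumpling pin onto its display bar

### The job

Take the wooden dumpling rolling pin off its counter rest and put it on the display stand: press it down level between the spring fingers of both clips until they snap around it, then slide it lengthwise so that its plain end goes fully home in the wooden end socket, and let go. The clips and bar are light: press and slide gently, feeling for the snap and the stop instead of forcing (more than about 3 kg of push is too much), and leave the other goods where they stand.

Things in the scene. Friction and masses are not known exactly. Their poses are not given: they have to be found in the camera images.
- pin: loose wooden dumpling rolling pin, 85 g, 250 mm long. x axis: along the pin to its plain end. Origin on the axis, near the balance point (good to grip), 110 mm from the plain end. A 24 mm thick cylinder from x = -95 to +110 mm, then a 14 mm neck and 22 mm knob to x = -140. Starts lying level on the rest, axis 44 mm above the table; may be turned about its own axis.
- pin_tip (a point): centre of the pin's plain end face
- rest: fixed low wooden rest: board 220 x 75 x 12 mm, two supports at x = -75 and +75 mm (16 mm long, 45 wide, 40 high; notch floor 32 mm up) in which the pin lies along the rest's x axis, the notch reaching 8 mm up its sides; free space under the pin between them. Origin: centre of the underside.
- stand: fixed wooden stand, base 270 x 90 x 15 mm; origin: centre of the underside. Carries a clip bar along its x axis. The bar's height was set by hand and is NOT measured: it stands up to 12 mm above or below the middle setting, stiff in use. Heights given are for the middle setting. Bar board 50 mm wide, x -94 to 128 mm, top at z = 48; seated pin's axis level at z = 88 mm, y = 0.
- socket_clip_mid (a point): middle of the socket clip (x = 60 mm on the stand) on the seated pin's axis, for the middle setting; fixed to the stand, does not follow the bar. Clip: hard white saddle 18 mm long, 34 wide, top 12 mm below this point; a steel spring finger each side, beads 9.5 mm above this point with a 15 mm gap, then lips flaring to a mouth some 30 mm wide, 24 mm above this point.
- tail_clip_mid (a point): the same for the alike tail clip, x = -60 mm. The lips catch a pin 3 mm off centre. Pressing the pin level into both clips takes about 6 to 13 N: the force climbs, drops as the pin snaps past the beads, then rises hard on the saddles. Seated, the pin slides lengthwise under a few N.
- socket_mouth (a point): centre of the end socket's mouth (x = 95 mm, middle setting; fixed to the stand, does not follow the bar). The wooden socket is 32 x 32 mm inside, its roof's top 22 mm above this point; closed above, below and at the sides: the pin enters only by sliding to +x, so press it in with its plain end short of the mouth (x = 80 to 92 mm), then slide.
- socket_floor (a point): centre of the end socket's floor (x = 120 mm, middle setting; fixed to the stand), 25 mm beyond the mouth: the plain end of a pin fully home touches it
- clip_tail_left (a joint): angle (rad) of the tail clip's spring finger on the stand's y+ side; 0 closed and empty, grows as it is spread; 0 to 0.06 around a seated pin, about 0.15 when the pin passes its bead
- clip_tail_right (a joint): the same for the tail clip's finger on the y- side
- clip_socket_left (a joint): the same for the socket clip's finger on the y+ side
- clip_socket_right (a joint): the same for the socket clip's finger on the y- side
- jar_a: bystander: square glass spice jar with wooden lid, 50 mm wide, 90 mm high, beyond the tail end of the stand; origin at the centre of its underside
- jar_b: bystander: square glass spice jar with wooden lid, 45 mm wide, 80 mm high, beyond the plain-end side of the rest
- mug: bystander: white mug, 80 mm wide, 90 mm high
- bowl: bystander: white bowl, 130 mm wide, 55 mm high
- mill: bystander: dark wooden pepper mill, 52 mm wide, 140 mm high
- canister: bystander: white canister with wooden lid, 90 mm wide, 120 mm high
- spoon: bystander: serving spoon lying on the table

How it is judged:
By the outcome, as a careful person would: the job done as asked, in the order asked, and still so for the second after the job is handed in, with the robot touching nothing.
It also fails if it takes over 48 s, if anything falls off the work surface, if the arm or the gripper's body presses on something with over 40 N, if the wrist force passes 120 N, or if a joint passes its speed limit or range.

### The arm

A 6-joint arm with a two-finger parallel gripper is mounted at the origin on the work surface. World frame = base frame: x ahead of the robot, y to its left, z up, the work surface at z = 0. Lengths are in m, angles in degrees, forces in N, time in s.
With the tool pointing down it reaches from about 0.325 to 0.775 m from the base axis. Payload 5.5 kg.
Tool frame: the origin (TCP) lies at the very end of the fingers, on their centre line; the grasp point (between the pads) lies 19 mm behind it (tcp_to_grasp is the distance from the TCP to the grasp point, in m); z points along the fingers, y is the line along which they close (so a half turn about z gives the same grasp; the last joint's range is limited). The gripper opens to 85 mm and grips with 20 to 120 N. Pads are 22 mm wide; open, the fingers measure 114 mm over their backs; the gripper's body (76 mm by 85 mm) begins 54 mm behind the grasp point. The pads swing forward as they close: fully open they stand 13 mm farther back than shut.
Start: joints at [63.329, 5.22, 70.514, -0, 104.267, -3.249], TCP at [0.239, 0.551, 0.231] pointing down, gripper open.
Joint ranges: [-164.24, 164.24], [-49.07, 125.15], [9.68, 141.18], [-86.29, 266.29], [3.28, 154.24], [-151.56, 151.56]. Speed limits (degrees/s): [147.25, 147.25, 172.46, 180, 180, 180].

### API

Orientations are given as a 3x3 rotation matrix whose columns are the frame's x, y, z axes.
In Python, from station import state, snapshot, sign_off, tcp_to_grasp gives the robot as it stands. The module is installed in compiled form; this text tells all that it offers.
- The arm moves only by the tool apply_moves, never from a script. Its argument "plan" is a list of rows, each an object with "translation": the shift along the tool's x, y, z in mm, a list of three; "angular": the turn, a rotation vector about the tool's x, y, z in degrees, a list of three. A call has 1 to 12 rows; each row shifts and turns the commanded pose from where the row before left it, along the tool's axes as they then stand; what a row does not reach is not made up. A row lasts 1/12 s, in which the tool goes at most 41.7 mm and 7.16 degrees, less where a joint would pass 70% of its speed; a pose out of reach is approached as far as the arm can. A call is refused whole if a number of a shift passes 41.7 or a number of a turn 7.16, either way. A call with a gripper value outside its range is refused whole. "grip" is the closure, from -1 (fully open) to 1 (shut), set as the call begins (left out, the last holds). The fingers move at their own pace and stop on an object; "squeeze" is the grip in N (left out, the last holds). Time passes only in rows, so rows that do not move let the fingers close. It gives the time, the measured TCP pose, the force, the opening and the grip force at its end, in the units of the state.
- state(): the state, without advancing time (a new reading comes with each control period).
- snapshot(name): name is "scene" or "top"; returns a dict with "pixels" (420x560x3 uint8, blue, green, red), "fx", "fy", "cx", "cy" (pixels), "eye" and "rotation" of the camera in the world. Camera axes: x right, y down, z forward; pixel columns grow to the right and rows downward; lengths in m; the calibration is good to about 2 mm. A picture is of the moment at which its call begins. There is no depth.
- sign_off(): hands the job in; it is judged then, once.
The state is a dict: "time_s": time; "qpos": joint angles; "qvel": joint speeds; "joint_torque": joint torques, N m; "tcp_pos": TCP position; "orientation": TCP orientation; "contact_force": force on the tool from outside, world axes, zero at the start; "wrist_torque": the same for the moment, N m; "gripper_width": finger opening in m; "grip_force": force on a finger pad.
Only numpy, scipy, OpenCV 4.12 (cv2) and the standard library are available. Lean on these libraries where they do the work, as an engineer would, in place of code of your own. Each camera call takes 0.05 s, during which the arm holds its last target. There are 200 camera calls.

## Working session

There is one attempt and no reset: what is moved stays moved. The work goes in short steps, Python scripts to look and compute and a tool call to move; the robot and the scene stay as the last step left them, time stands still between calls to the robot, and variables do not carry over. Pictures are saved under pics/ and viewed, at most 10 in all, crops included, and the job is handed in when it is done.

Besides the shell and the picture viewer there is one more tool, called after ">>>" by a JSON object that holds its "op" and its "data". apply_moves: Moves the arm, as the interface text tells. Its arguments: {"type":"object","properties":{"plan":{"type":"array","items":{"type":"object","properties":{"translation":{"type":"array","items":{"type":"number"}},"angular":{"type":"array","items":{"type":"number"}}}}},"grip":{"type":"number"},"squeeze":{"type":"number"}},"required":["plan"]}

```bash
mkdir -p pics; cat > h.py <<'E'
import numpy as np, cv2
from station import state, snapshot, sign_off, tcp_to_grasp
def snap(n,f):
    s=snapshot(n); cv2.imwrite('pics/'+f+'.png',s['pixels']); np.savez('pics/'+f+'.npz',**s); return s
def load(f): return np.load('pics/'+f+'.npz')
def ray(s,u,v):
    d=np.array([(u-s['cx'])/s['fx'],(v-s['cy'])/s['fy'],1.]); return np.array(s['eye']),np.array(s['rotation'])@d
def atz(s,u,v,z):
    e,d=ray(s,u,v); return e+d*(z-e[2])/d[2]
def proj(s,p):
    c=np.array(s['rotation']).T@(np.array(p)-np.array(s['eye'])); return s['fx']*c[0]/c[2]+s['cx'],s['fy']*c[1]/c[2]+s['cy']
E
python3 - <<'E'
from h import *
for n in('top','scene'):
    s=snap(n,n+'0'); print(n,s['fx'],s['cx'],s['cy'],s['eye'],s['rotation'])
st=state(); print(st); print(tcp_to_grasp)
E
```

```text
top 385.4012532752852 278.5751395524835 208.7979480880562 [ 0.42890415 -0.01365969  1.04278717] [[ 0.14875949 -0.96898899  0.19730928]
 [-0.98886845 -0.14513552  0.03278532]
 [-0.00313203 -0.19999005 -0.97979292]]
scene 531.3325462192845 280.76789216991267 211.9668735690026 [ 1.2585791  -1.16194445  1.08228781] [[ 0.87099966  0.2859779  -0.39946994]
 [ 0.49119037 -0.52275774  0.69674699]
 [-0.00957176 -0.80308218 -0.5957914 ]]
{'time_s': 0.1, 'qpos': array([ 6.33286766e+01,  5.25829145e+00,  7.05759313e+01, -2.91485795e-04,
        1.04266878e+02, -3.25007454e+00]), 'qvel': array([-0.02729967, -0.18256017, -0.09271722,  0.01535301, -0.04360336,
       -0.08311827]), 'joint_torque': array([ 1.77278573e-03, -4.60215890e+01, -4.19219828e+01, -1.26569944e-04,
        1.05921927e-02, -8.58165686e-05]), 'tcp_pos': array([0.23839342, 0.55032585, 0.23025982]), 'orientation': array([[-9.17606741e-01,  3.97488676e-01, -7.87645979e-04],
       [ 3.97489445e-01,  9.17605388e-01, -1.57899849e-03],
       [ 9.51141755e-05, -1.76198062e-03, -9.99998443e-01]]), 'contact_force': array([-0.16306396, -0.36364203,  0.02749298]), 'wrist_torque': array([-0.03196181, -0.0041882 , -0.00885618]), 'grip_force': 0.0, 'gripper_width': 0.08520855008150317}
0.0187
```

View pics/top0.png

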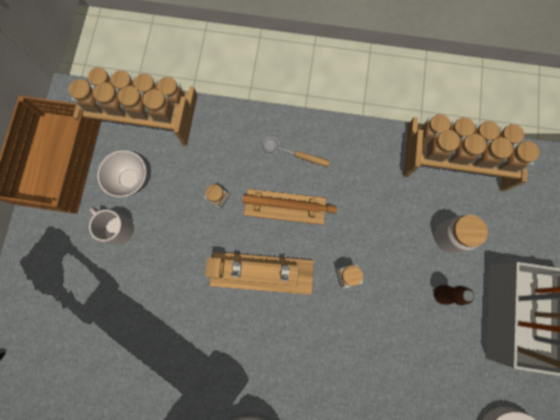

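View pics/scene0.png

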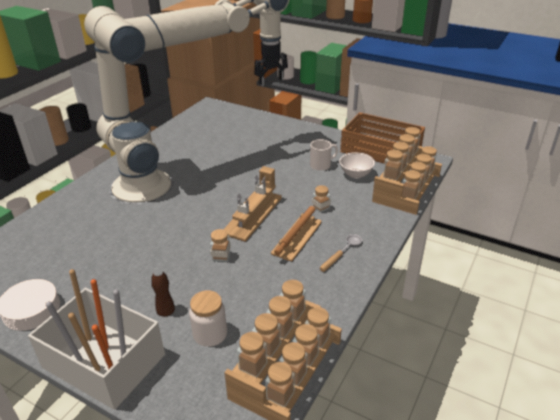

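The top view shows the pin on its rest at about (243..335, 200..210), knob to the right. The stand is at (208..313, 255..292), with its socket on the left at (215,267) and clips at (236,269) and (286,271). Next I'll enlarge both views.

```bash
python3 - <<'E'
from h import *
t=cv2.imread('pics/top0.png')[175:310,190:380]; cv2.imwrite('pics/t1.png',cv2.resize(t,None,fx=4.2,fy=4.2,interpolation=cv2.INTER_CUBIC))
t=cv2.imread('pics/scene0.png')[155:275,200:360]; cv2.imwrite('pics/s1.png',cv2.resize(t,None,fx=5,fy=5,interpolation=cv2.INTER_CUBIC))
E
```

```text
(no output)
```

View pics/t1.png

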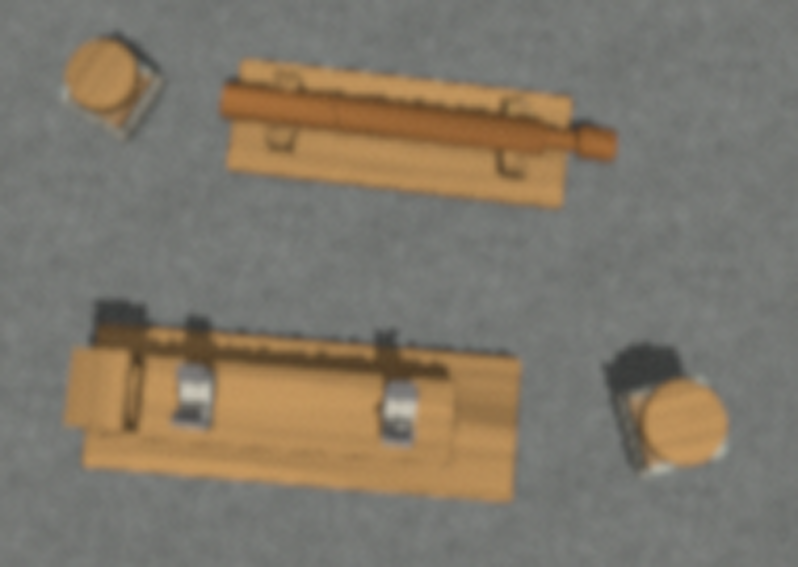

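View pics/s1.png

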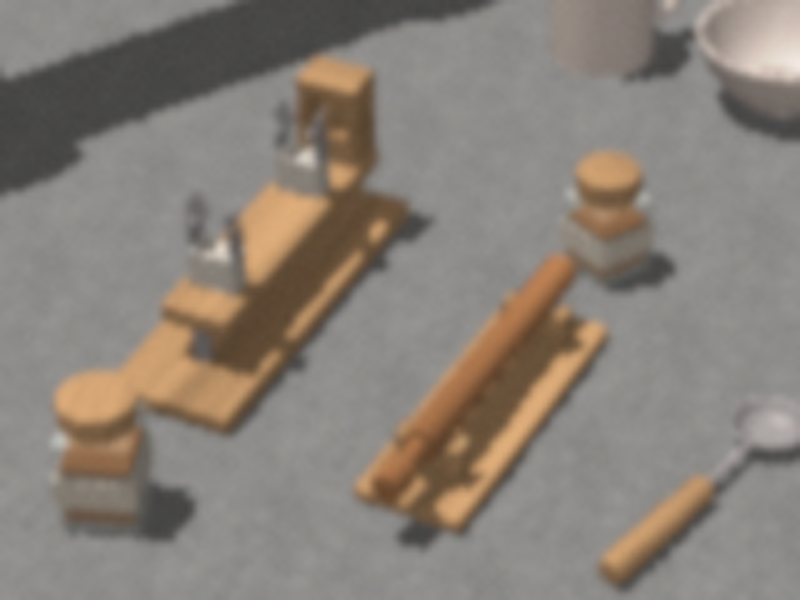

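```bash
cat > fit.py <<'E'
from h import *
from scipy.optimize import least_squares
T,S=load('top0'),load('scene0')
ct=lambda p:np.array([190+(p[0]+.5)/4.2-.5,175+(p[1]+.5)/4.2-.5])
cs=lambda p:np.array([200+(p[0]+.5)/5-.5,155+(p[1]+.5)/5-.5])
def W(q,p): 
    c,s=np.cos(q[2]),np.sin(q[2]); p=np.array(p)/1e3
    return np.array([q[0]+c*p[0]-s*p[1],q[1]+s*p[0]+c*p[1],p[2]])
# (view, stand point mm, bar?, crop pixel)
st=[('t',(135,45,15),0,(83,467)),('t',(-135,45,15),0,(513,502)),('t',(-135,-45,15),0,(521,355)),('t',(135,-45,15),0,(95,325)),
('t',(-94,-25,48),1,(455,377)),('t',(-94,25,48),1,(448,466)),
('s',(-135,-45,15),0,(228,423)),('s',(135,-45,15),0,(407,204)),
('s',(-94,25,48),1,(163,297)),('s',(-94,-25,48),1,(222,320))]
re=[('t',(-110,37.5,12),0,(563,207)),('t',(110,37.5,12),0,(227,168)),('t',(110,-37.5,12),0,(240,58)),('t',(-110,-37.5,12),0,(573,97)),
('s',(110,-37.5,12),0,(607,326)),('s',(-110,-37.5,12),0,(460,525)),('s',(-110,37.5,12),0,(357,488))]
pin=[('t',(110,0,44),0,(221,101)),('t',(-140,0,44),0,(617,146)),('s',(110,0,44),0,(567,265)),('s',(-140,0,44),0,(385,482))]
def res(q,L):
    r=[]
    for v,p,b,px in L:
        p=np.array(p,float); p[2]+=b*q[3]*1e3
        r+=list(np.array(proj(T if v=='t' else S,W(q,p)))-(ct if v=='t' else cs)(px))
    return np.array(r)
for n,L in(('stand',st),('rest',re),('pin',pin)):
    r=least_squares(res,[.5,.05,1.5,0],args=(L,),loss='soft_l1')
    q=r.x; print(n,q[:2].round(4),np.degrees(q[2]).round(2),'h',q[3].round(4)); print(res(q,L).reshape(-1,2).round(2).tolist())
    np.save(n+'.npy',q)
    if n=='stand': 
        for p in [(95,22,110),(95,-22,110),(128,22,110)]: 
            print('roof', [ (np.array(proj(T,W(q,np.array(p)+[0,0,1e3*q[3]])))-[190,175])*4.2,(np.array(proj(S,W(q,np.array(p)+[0,0,1e3*q[3]])))-[200,155])*5])
E
python3 fit.py
```

```text
stand [0.4594 0.0398] 94.24 h 0.0136
[[-0.8, 0.34], [-0.11, -0.04], [-0.04, 0.28], [0.11, -0.23], [0.58, 0.45], [0.95, -0.6], [0.03, -0.44], [0.49, -0.95], [-0.87, 0.39], [1.07, -0.31]]
roof [array([118.53791204, 429.83568374]), array([291.74395485,  73.06377534])]
roof [array([126.82619311, 350.98072943]), array([349.91854135,  87.3666013 ])]
roof [array([ 59.93459518, 425.33846513]), array([313.61244958,  49.81753807])]
rest [0.6468 0.0048] 92.03 h 0.0
[[0.13, 0.03], [-0.42, 0.29], [0.06, -0.06], [0.21, -0.59], [0.37, 0.05], [0.18, -0.14], [-1.11, -0.09]]
pin [0.6468 0.0102] 91.54 h 0.0
[[-0.22, -0.37], [-0.86, 0.1], [-0.71, 0.67], [-0.08, 1.42]]
```

>>> {"op": "apply_moves", "data": {"plan": [{"angular": [0,0,6.5]},{"angular": [0,0,6.5]},{"angular": [0,0,6.5]},{"angular": [0,0,6.5]},{"angular": [0,0,6.5]},{"angular": [0,0,6.5]},{"angular": [0,0,6.5]},{"angular": [0,0,6.5]},{"angular": [0,0,6.5]},{"angular": [0,0,6.4]}], "grip": -1, "squeeze": 30}}

```text
invalid input at $.plan[0]: expected keys translation, angular
```

```bash
cat > to.py <<'E'
import sys
from h import *
# to.py x y z yaw : remaining shift in tool axes (mm), yaw turn about tool z (deg) of TCP
x,y,z,yaw=map(float,sys.argv[1:5]); s=state(); R=s['orientation']
print('t',round(s['time_s'],2),'tcp',s['tcp_pos'].round(4),'yaw',np.degrees(np.arctan2(R[1,0],R[0,0])).round(2),'z',R[:,2].round(4),'F',s['contact_force'].round(1),'M',s['wrist_torque'].round(2),'w',round(s['gripper_width'],4))
print('shift',(R.T@(np.array([x,y,z])-s['tcp_pos'])*1e3).round(1),'turn',-(yaw-np.degrees(np.arctan2(R[1,0],R[0,0]))).round(2))
E
python3 to.py .6468 .0102 .13 91.7
```

```text
t 0.1 tcp [0.2384 0.5503 0.2303] yaw 156.58 z [-8.0e-04 -1.6e-03 -1.0e+00] F [-0.2 -0.4  0. ] M [-0.03 -0.   -0.01] w 0.0852
shift [-589.5 -333.1  100.8] turn 64.88
```

>>> {"op": "apply_moves", "data": {"plan": [{"translation": [0,0,0],"angular": [0,0,6.5]},{"translation": [0,0,0],"angular": [0,0,6.5]},{"translation": [0,0,0],"angular": [0,0,6.5]},{"translation": [0,0,0],"angular": [0,0,6.5]},{"translation": [0,0,0],"angular": [0,0,6.5]},{"translation": [0,0,0],"angular": [0,0,6.5]},{"translation": [0,0,0],"angular": [0,0,6.5]},{"translation": [0,0,0],"angular": [0,0,6.5]},{"translation": [0,0,0],"angular": [0,0,6.5]},{"translation": [0,0,0],"angular": [0,0,6.4]},{"translation": [0,0,0],"angular": [0,0,0]}], "grip": -1, "squeeze": 30}}

```text
time_s: 1.02
tcp_pos: [0.2384, 0.5504, 0.2306]
orientation: [[-0.025, 1.0, -0.001], [1.0, 0.025, -0.001], [-0.001, -0.001, -1.0]]
contact_force: [0.5, -0.8, -0.4]
gripper_width: 0.0853
grip_force: 0.0
```

```bash
python3 to.py .6468 .0102 .13 91.7
```

```text
t 1.02 tcp [0.2384 0.5504 0.2306] yaw 91.46 z [-5.e-04 -1.e-03 -1.e+00] F [ 0.5 -0.8 -0.4] M [-0.02  0.01 -0.03] w 0.0853
shift [-550.3  394.6  101. ] turn -0.24
```

>>> {"op": "apply_moves", "data": {"plan": [{"translation": [-10,7,0],"angular": [0,0,-0.24]},{"translation": [-24,17,0],"angular": [0,0,0]},{"translation": [-28,20,0],"angular": [0,0,0]},{"translation": [-28,20,0],"angular": [0,0,0]},{"translation": [-28,20,0],"angular": [0,0,0]},{"translation": [-28,20,0],"angular": [0,0,0]},{"translation": [-28,20,0],"angular": [0,0,0]},{"translation": [-28,20,0],"angular": [0,0,0]},{"translation": [-28,20,0],"angular": [0,0,0]},{"translation": [-28,20,0],"angular": [0,0,0]},{"translation": [-28,20,0],"angular": [0,0,0]},{"translation": [-28,20,0],"angular": [0,0,0]}]}}

```text
time_s: 2.02
tcp_pos: [0.4735, 0.2418, 0.2313]
orientation: [[-0.037, 0.999, 0.0], [0.999, 0.037, -0.0], [-0.0, 0.0, -1.0]]
contact_force: [0.8, -0.2, 0.8]
gripper_width: 0.0858
grip_force: 0.0
```

>>> {"op": "apply_moves", "data": {"plan": [{"translation": [-28,20,0],"angular": [0,0,0]},{"translation": [-28,20,5],"angular": [0,0,0]},{"translation": [-28,20,10],"angular": [0,0,0]},{"translation": [-28,20,15],"angular": [0,0,0]},{"translation": [-28,20,20],"angular": [0,0,0]},{"translation": [-28,20,20],"angular": [0,0,0]},{"translation": [-28,20,15],"angular": [0,0,0]},{"translation": [-22,16,10],"angular": [0,0,0]},{"translation": [-18,14,5],"angular": [0,0,0]},{"translation": [0,0,0],"angular": [0,0,0]},{"translation": [0,0,0],"angular": [0,0,0]}]}}

```text
time_s: 2.93
tcp_pos: [0.6503, 0.0123, 0.13]
orientation: [[-0.034, 0.999, -0.002], [0.999, 0.034, 0.0], [0.0, -0.002, -1.0]]
contact_force: [-0.1, 1.0, 1.3]
gripper_width: 0.0856
grip_force: 0.0
```

```bash
python3 to.py .6468 .0102 .0253 91.7; python3 - <<'E'
from h import *
s=snap('top','t2'); cv2.imwrite('pics/t2c.png',cv2.resize(s['pixels'][150:310,190:380],None,fx=3.7,fy=3.7,interpolation=cv2.INTER_CUBIC))
E
```

```text
t 2.93 tcp [0.6503 0.0123 0.13  ] yaw 91.94 z [-2.4e-03  1.0e-04 -1.0e+00] F [-0.1  1.   1.3] M [ 0.03  0.03 -0.06] w 0.0856
shift [ -2.   -3.3 104.7] turn 0.24
```

View pics/t2c.png

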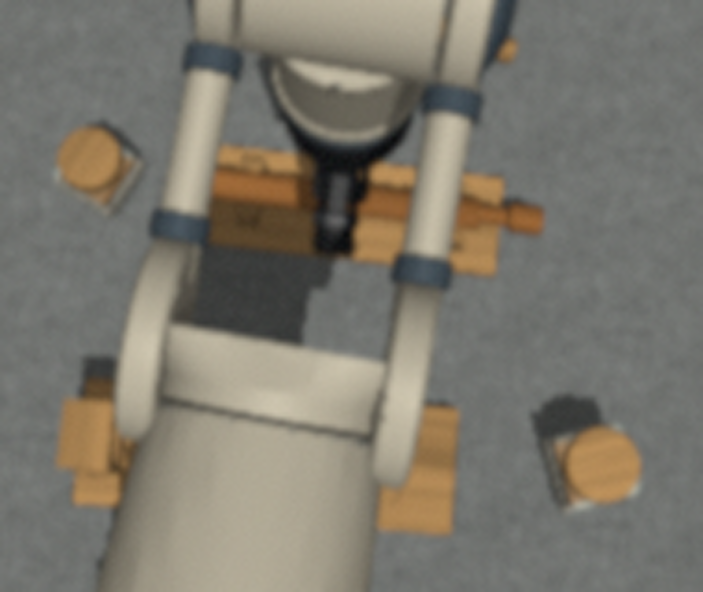

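The fingers straddle the pin at about (335,200) in the crop, square to it, so I'll descend.

>>> {"op": "apply_moves", "data": {"plan": [{"translation": [-1,-1.5,10],"angular": [0,0,0.2]},{"translation": [-1,-1.5,20],"angular": [0,0,0]},{"translation": [0,0,20],"angular": [0,0,0]},{"translation": [0,0,20],"angular": [0,0,0]},{"translation": [0,0,15],"angular": [0,0,0]},{"translation": [0,0,10],"angular": [0,0,0]},{"translation": [0,0,7],"angular": [0,0,0]},{"translation": [0,0,4],"angular": [0,0,0]},{"translation": [0,0,0],"angular": [0,0,0]},{"translation": [0,0,0],"angular": [0,0,0]}]}}

```text
time_s: 3.82
tcp_pos: [0.6482, 0.0121, 0.0263]
orientation: [[-0.03, 1.0, 0.001], [1.0, 0.03, -0.0], [-0.0, 0.001, -1.0]]
contact_force: [1.1, -0.3, 0.1]
gripper_width: 0.0855
grip_force: 0.0
```

```bash
python3 to.py .6468 .0102 .0243 91.7
```

```text
t 3.82 tcp [0.6482 0.0121 0.0263] yaw 91.74 z [ 1.4e-03 -1.0e-04 -1.0e+00] F [ 1.1 -0.3  0.1] M [-0.03 -0.   -0.05] w 0.0855
shift [-1.9 -1.4  2. ] turn 0.04
```

>>> {"op": "apply_moves", "data": {"plan": [{"translation": [-1,-1,1],"angular": [0,0,0]},{"translation": [0,0,0],"angular": [0,0,0]},{"translation": [0,0,0],"angular": [0,0,0]},{"translation": [0,0,0],"angular": [0,0,0]},{"translation": [0,0,0],"angular": [0,0,0]},{"translation": [0,0,0],"angular": [0,0,0]},{"translation": [0,0,0],"angular": [0,0,0]},{"translation": [0,0,0],"angular": [0,0,0]},{"translation": [0,0,0],"angular": [0,0,0]},{"translation": [0,0,0],"angular": [0,0,0]},{"translation": [0,0,0],"angular": [0,0,0]},{"translation": [0,0,0],"angular": [0,0,0]}], "grip": 1, "squeeze": 40}}

```text
time_s: 4.82
tcp_pos: [0.6469, 0.0109, 0.0246]
orientation: [[-0.03, 1.0, 0.0], [1.0, 0.03, -0.0], [-0.0, 0.0, -1.0]]
contact_force: [-0.9, -0.0, 3.6]
gripper_width: 0.0226
grip_force: 39.1
```

```bash
python3 to.py .6468 .0102 .0243 91.7
```

```text
t 4.82 tcp [0.6469 0.0109 0.0246] yaw 91.72 z [ 4.e-04 -1.e-04 -1.e+00] F [-0.9 -0.   3.6] M [-0.06  0.18  0.02] w 0.0226
shift [-0.7 -0.1  0.3] turn 0.02
```

>>> {"op": "apply_moves", "data": {"plan": [{"translation": [0,0,-4],"angular": [0,0,0]},{"translation": [0,0,-8],"angular": [0,0,0]},{"translation": [0,0,-15],"angular": [0,0,0]},{"translation": [0,0,-20],"angular": [0,0,0]},{"translation": [0,0,-20],"angular": [0,0,0]},{"translation": [0,0,-20],"angular": [0,0,0]},{"translation": [0,0,-20],"angular": [0,0,0]},{"translation": [0,0,-10],"angular": [0,0,0]},{"translation": [0,0,-5],"angular": [0,0,0]},{"translation": [0,0,0],"angular": [0,0,0]}]}}

```text
time_s: 5.65
tcp_pos: [0.6472, 0.0109, 0.1476]
orientation: [[-0.03, 1.0, 0.002], [1.0, 0.03, -0.0], [-0.0, 0.002, -1.0]]
contact_force: [0.9, 0.8, -1.1]
gripper_width: 0.0229
grip_force: 39.2
```

>>> {"op": "apply_moves", "data": {"plan": [{"translation": [0,-8,0],"angular": [0,0,-0.5]},{"translation": [0,-18,0],"angular": [0,0,-0.5]},{"translation": [0,-22,0],"angular": [0,0,-0.5]},{"translation": [0,-22,0],"angular": [0,0,-0.5]},{"translation": [0,-22,0],"angular": [0,0,-0.5]},{"translation": [0,-22,0],"angular": [0,0,0]},{"translation": [0,-22,0],"angular": [0,0,0]},{"translation": [0,-22,0],"angular": [0,0,0]},{"translation": [0,-18,0],"angular": [0,0,0]},{"translation": [0,-10,0],"angular": [0,0,0]},{"translation": [0,0,0],"angular": [0,0,0]},{"translation": [0,0,0],"angular": [0,0,0]}]}}

```text
time_s: 6.65
tcp_pos: [0.4603, -0.0006, 0.1451]
orientation: [[-0.074, 0.997, -0.001], [0.997, 0.074, 0.0], [0.0, -0.001, -1.0]]
contact_force: [0.5, -0.1, -0.7]
gripper_width: 0.0228
grip_force: 39.4
```

```bash
python3 to.py .4612 .0159 .146 94.24; python3 - <<'E'
from h import *
s=snap('scene','s3'); a=cv2.resize(s['pixels'][140:260,200:340],None,fx=5,fy=5,interpolation=cv2.INTER_CUBIC); cv2.imwrite('pics/s3c.png',a)
s=snap('top','t3')
E
```

```text
t 6.65 tcp [ 0.4603 -0.0006  0.1451] yaw 94.22 z [-1.2e-03  1.0e-04 -1.0e+00] F [ 0.5 -0.1 -0.7] M [-0.01 -0.03  0.  ] w 0.0228
shift [16.4  2.1 -0.9] turn -0.02
```

View pics/s3c.png

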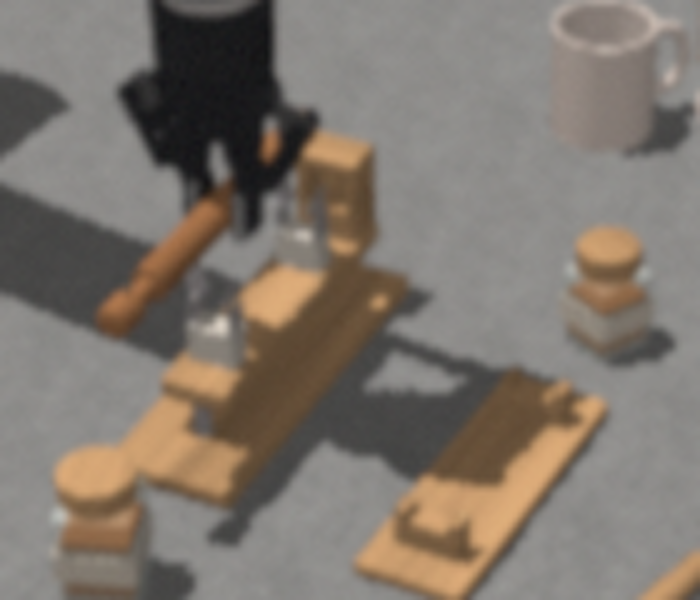

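The pin is held level above and beside the clips, with the knob end at about (113,318) in the crop. The tail saddle's front face runs from x=188 to x=240 and the socket saddle is at about (300,240). I'll compare these with the predictions.

```bash
python3 - <<'E'
from h import *
from fit import W
s=load('s3');t=load('t3'); q=np.load('stand.npy')
c=lambda p:((np.array(proj(s,p))-[200,140]+.5)*5-.5).round(0).tolist()
p=[.4603,-.0006,np.radians(94.22)]
print('knob end',c(W(p,(-140,0,163.8))),'neck/body end',c(W(p,(-95,0,163.8))),'tip',c(W(p,(110,0,163.8))))
for h in(8,11,13.6):
  print(h,'tail saddle top corners',[c(W(q,(x,y,76+h))) for x,y in((-69,17),(-69,-17),(-51,17),(-51,-17))],'bar',[c(W(q,(-94,y,48+h))) for y in(25,-25)])
  print('  sock saddle',[c(W(q,(x,y,76+h))) for x,y in((51,17),(51,-17),(69,-17))],'roof',[c(W(q,(x,y,110+h))) for x,y in((95,20),(95,-20),(128,-20),(128,20))])
x=s['pixels'][140:260,200:340]; 
a=np.hstack([cv2.resize(x[36:80,30:72],None,fx=12,fy=12,interpolation=cv2.INTER_CUBIC)])
cv2.imwrite('pics/s3d.png',a)
E
```

```text
stand [0.4594 0.0398] 94.24 h 0.0136
[[-0.8, 0.34], [-0.11, -0.04], [-0.04, 0.28], [0.11, -0.23], [0.58, 0.45], [0.95, -0.6], [0.03, -0.44], [0.49, -0.95], [-0.87, 0.39], [1.07, -0.31]]
roof [array([118.53791204, 429.83568374]), array([291.74395485,  73.06377534])]
roof [array([126.82619311, 350.98072943]), array([349.91854135,  87.3666013 ])]
roof [array([ 59.93459518, 425.33846513]), array([313.61244958,  49.81753807])]
rest [0.6468 0.0048] 92.03 h 0.0
[[0.13, 0.03], [-0.42, 0.29], [0.06, -0.06], [0.21, -0.59], [0.37, 0.05], [0.18, -0.14], [-1.11, -0.09]]
pin [0.6468 0.0102] 91.54 h 0.0
[[-0.22, -0.37], [-0.86, 0.1], [-0.71, 0.67], [-0.08, 1.42]]
knob end [109.0, 325.0] neck/body end [147.0, 285.0] tip [301.0, 124.0]
8 tail saddle top corners [[186.0, 328.0], [233.0, 341.0], [200.0, 313.0], [246.0, 326.0]] bar [[159.0, 381.0], [228.0, 400.0]]
  sock saddle [[273.0, 233.0], [318.0, 245.0], [330.0, 231.0]] roof [[297.0, 158.0], [349.0, 171.0], [371.0, 147.0], [318.0, 134.0]]
11 tail saddle top corners [[186.0, 324.0], [233.0, 337.0], [200.0, 309.0], [246.0, 322.0]] bar [[159.0, 377.0], [228.0, 397.0]]
  sock saddle [[272.0, 229.0], [318.0, 241.0], [329.0, 227.0]] roof [[296.0, 154.0], [349.0, 167.0], [371.0, 143.0], [318.0, 131.0]]
13.6 tail saddle top corners [[186.0, 321.0], [233.0, 334.0], [199.0, 306.0], [246.0, 319.0]] bar [[159.0, 374.0], [227.0, 393.0]]
  sock saddle [[272.0, 226.0], [317.0, 238.0], [329.0, 224.0]] roof [[296.0, 151.0], [349.0, 164.0], [371.0, 140.0], [318.0, 127.0]]
```

View pics/s3d.png

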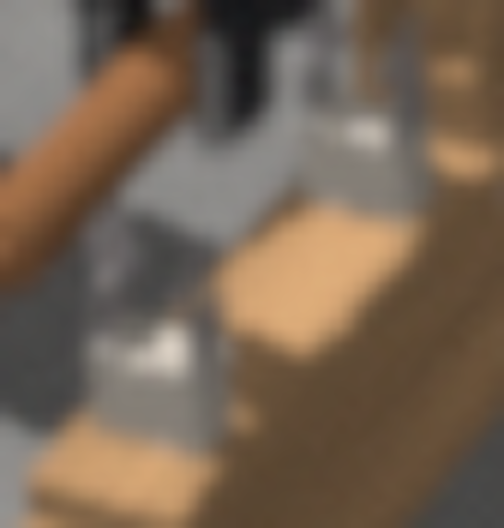

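>>> {"op": "apply_moves", "data": {"plan": [{"translation": [5,1,0],"angular": [0,0,0]},{"translation": [6,1,0],"angular": [0,0,0]},{"translation": [4,0,4],"angular": [0,0,0]},{"translation": [0,0,8],"angular": [0,0,0]},{"translation": [0,0,8],"angular": [0,0,0]},{"translation": [0,0,6],"angular": [0,0,0]},{"translation": [0,0,4],"angular": [0,0,0]},{"translation": [0,0,0],"angular": [0,0,0]},{"translation": [0,0,0],"angular": [0,0,0]},{"translation": [0,0,0],"angular": [0,0,0]}], "squeeze": 100}}

```text
time_s: 7.58
tcp_pos: [0.4622, 0.0143, 0.1166]
orientation: [[-0.073, 0.997, 0.001], [0.997, 0.073, -0.0], [-0.0, 0.001, -1.0]]
contact_force: [0.3, 0.4, -1.4]
gripper_width: 0.0218
grip_force: 97.8
```

```bash
python3 to.py .4613 .0139 .08 94.24; python3 - <<'E'
from h import *
s=snap('scene','s4'); cv2.imwrite('pics/s4c.png',cv2.resize(s['pixels'][150:225,205:300],None,fx=8,fy=8,interpolation=cv2.INTER_CUBIC))
E
```

```text
t 7.58 tcp [0.4622 0.0143 0.1166] yaw 94.2 z [ 5.e-04 -1.e-04 -1.e+00] F [ 0.3  0.4 -1.4] M [ 0.02 -0.02 -0.02] w 0.0218
shift [-0.3 -0.9 36.6] turn -0.04
```

View pics/s4c.png

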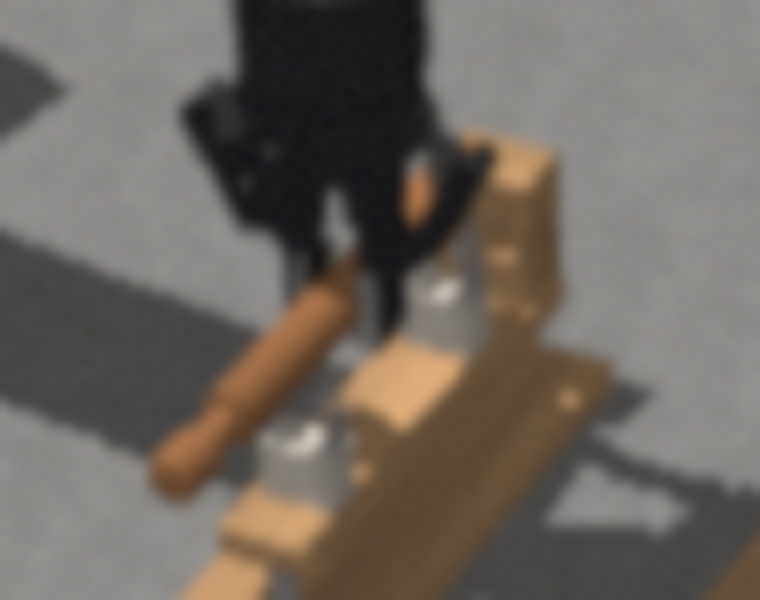

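The pin is over both clips with its plain end short of the socket (about (418,190)), and its axis at about (303,340) is right above the tail saddle. I'll press down in small steps.

>>> {"op": "apply_moves", "data": {"plan": [{"translation": [0,-0.5,3],"angular": [0,0,0]},{"translation": [0,0,3],"angular": [0,0,0]},{"translation": [0,0,3],"angular": [0,0,0]},{"translation": [0,0,2],"angular": [0,0,0]},{"translation": [0,0,2],"angular": [0,0,0]},{"translation": [0,0,1],"angular": [0,0,0]},{"translation": [0,0,0],"angular": [0,0,0]}]}}

```text
time_s: 8.22
tcp_pos: [0.4612, 0.0144, 0.102]
orientation: [[-0.074, 0.997, -0.001], [0.997, 0.074, 0.0], [0.0, -0.001, -1.0]]
contact_force: [-0.4, -0.2, -0.2]
gripper_width: 0.0213
grip_force: 98.0
```

>>> {"op": "apply_moves", "data": {"plan": [{"translation": [0,0,1],"angular": [0,0,0]},{"translation": [0,0,1],"angular": [0,0,0]},{"translation": [0,0,1],"angular": [0,0,0]},{"translation": [0,0,0],"angular": [0,0,0]}]}}

```text
time_s: 8.55
tcp_pos: [0.4615, 0.0144, 0.0994]
orientation: [[-0.074, 0.997, -0.0], [0.997, 0.074, -0.0], [-0.0, -0.0, -1.0]]
contact_force: [-2.4, 0.1, 2.1]
gripper_width: 0.0216
grip_force: 98.3
```

```bash
python3 to.py .4613 .0139 .08 94.24
```

```text
t 8.55 tcp [0.4615 0.0144 0.0994] yaw 94.22 z [-1.e-04 -0.e+00 -1.e+00] F [-2.4  0.1  2.1] M [-0.05  0.37  0.04] w 0.0216
shift [-0.5 -0.2 19.4] turn -0.02
```

>>> {"op": "apply_moves", "data": {"plan": [{"translation": [0,-0.5,1],"angular": [0,0,0]},{"translation": [0,-0.3,1],"angular": [0,0,0]},{"translation": [0,0,0],"angular": [0,0,0]},{"translation": [0,0,0],"angular": [0,0,0]}]}}

```text
time_s: 8.88
tcp_pos: [0.461, 0.0143, 0.0978]
orientation: [[-0.074, 0.997, 0.001], [0.997, 0.074, -0.0], [-0.0, 0.001, -1.0]]
contact_force: [-2.3, -0.4, 4.6]
gripper_width: 0.0215
grip_force: 98.7
```

>>> {"op": "apply_moves", "data": {"plan": [{"translation": [0,0,1],"angular": [0,0,0]},{"translation": [0,0,1],"angular": [0,0,0]},{"translation": [0,0,0],"angular": [0,0,0]}]}}

```text
time_s: 9.13
tcp_pos: [0.4614, 0.0144, 0.0964]
orientation: [[-0.074, 0.997, 0.002], [0.997, 0.074, 0.0], [-0.0, 0.002, -1.0]]
contact_force: [-1.8, -1.2, 7.8]
gripper_width: 0.0212
grip_force: 98.8
```

```bash
python3 to.py .4613 .0139 .08 94.24
```

```text
t 9.13 tcp [0.4614 0.0144 0.0964] yaw 94.22 z [ 0.0023  0.     -1.    ] F [-1.8 -1.2  7.8] M [0.18 0.26 0.05] w 0.0212
shift [-0.5 -0.2 16.4] turn -0.02
```

>>> {"op": "apply_moves", "data": {"plan": [{"translation": [0,-0.4,1],"angular": [0,0,0]},{"translation": [0,0,1],"angular": [0,0,0]},{"translation": [0,0,0],"angular": [0,0,0]}]}}

```text
time_s: 9.38
tcp_pos: [0.4613, 0.0144, 0.0947]
orientation: [[-0.073, 0.997, 0.003], [0.997, 0.073, 0.0], [-0.0, 0.003, -1.0]]
contact_force: [-2.4, -0.2, 8.5]
gripper_width: 0.0216
grip_force: 98.9
```

>>> {"op": "apply_moves", "data": {"plan": [{"translation": [0,0,1],"angular": [0,0,0]},{"translation": [0,0,1],"angular": [0,0,0]},{"translation": [0,0,0],"angular": [0,0,0]}]}}

```text
time_s: 9.63
tcp_pos: [0.4612, 0.0144, 0.0924]
orientation: [[-0.074, 0.997, 0.003], [0.997, 0.074, 0.0], [0.0, 0.003, -1.0]]
contact_force: [-0.6, -0.2, 5.9]
gripper_width: 0.0214
grip_force: 98.9
```

```bash
python3 to.py .4613 .0139 .08 94.24
```

```text
t 9.63 tcp [0.4612 0.0144 0.0924] yaw 94.22 z [ 2.7e-03  2.0e-04 -1.0e+00] F [-0.6 -0.2  5.9] M [ 0.24  0.19 -0.  ] w 0.0214
shift [-0.5  0.1 12.4] turn -0.02
```

>>> {"op": "apply_moves", "data": {"plan": [{"translation": [0,0,1],"angular": [0,0,0]},{"translation": [0,0,1],"angular": [0,0,0]},{"translation": [0,0,0],"angular": [0,0,0]}]}}

```text
time_s: 9.88
tcp_pos: [0.4608, 0.0144, 0.0898]
orientation: [[-0.073, 0.997, 0.002], [0.997, 0.073, 0.0], [0.0, 0.002, -1.0]]
contact_force: [-1.1, 0.2, 2.5]
gripper_width: 0.0215
grip_force: 98.6
```

>>> {"op": "apply_moves", "data": {"plan": [{"translation": [0,0,1],"angular": [0,0,0]},{"translation": [0,0,1],"angular": [0,0,0]},{"translation": [0,0,0],"angular": [0,0,0]}]}}

```text
time_s: 10.13
tcp_pos: [0.4602, 0.0144, 0.0868]
orientation: [[-0.074, 0.997, -0.0], [0.997, 0.074, 0.0], [0.0, -0.0, -1.0]]
contact_force: [-0.8, -0.1, 3.4]
gripper_width: 0.0214
grip_force: 98.3
```

>>> {"op": "apply_moves", "data": {"plan": [{"translation": [0,0,1],"angular": [0,0,0]},{"translation": [0,0,1],"angular": [0,0,0]},{"translation": [0,0,0],"angular": [0,0,0]}]}}

```text
time_s: 10.38
tcp_pos: [0.46, 0.0143, 0.0844]
orientation: [[-0.074, 0.997, -0.001], [0.997, 0.074, -0.0], [0.0, -0.001, -1.0]]
contact_force: [-0.9, -0.5, 0.1]
gripper_width: 0.0213
grip_force: 98.0
```

```bash
python3 to.py .4613 .0139 .08 94.24
```

```text
t 10.38 tcp [0.46   0.0143 0.0844] yaw 94.22 z [-0.0012 -0.     -1.    ] F [-0.9 -0.5  0.1] M [ 0.07  0.02 -0.02] w 0.0213
shift [-0.5  1.3  4.4] turn -0.02
```

>>> {"op": "apply_moves", "data": {"plan": [{"translation": [0,0.4,1],"angular": [0,0,0]},{"translation": [0,0,0],"angular": [0,0,0]}]}}

```text
time_s: 10.55
tcp_pos: [0.4604, 0.0144, 0.0836]
orientation: [[-0.074, 0.997, -0.001], [0.997, 0.074, -0.0], [0.0, -0.001, -1.0]]
contact_force: [-0.2, -0.3, -1.5]
gripper_width: 0.0214
grip_force: 98.0
```

>>> {"op": "apply_moves", "data": {"plan": [{"translation": [0,0,1],"angular": [0,0,0]},{"translation": [0,0,0],"angular": [0,0,0]}]}}

```text
time_s: 10.72
tcp_pos: [0.4604, 0.0143, 0.0827]
orientation: [[-0.074, 0.997, -0.001], [0.997, 0.074, -0.0], [0.0, -0.001, -1.0]]
contact_force: [-0.7, 0.2, -1.1]
gripper_width: 0.0213
grip_force: 98.0
```

```bash
python3 to.py .4613 .0139 .08 94.24
```

```text
t 10.72 tcp [0.4604 0.0143 0.0827] yaw 94.22 z [-0.001 -0.    -1.   ] F [-0.7  0.2 -1.1] M [0.01 0.16 0.05] w 0.0213
shift [-0.5  0.9  2.7] turn -0.02
```

>>> {"op": "apply_moves", "data": {"plan": [{"translation": [0,0,0.8],"angular": [0,0,0]},{"translation": [0,0,0],"angular": [0,0,0]}]}}

```text
time_s: 10.88
tcp_pos: [0.4605, 0.0144, 0.0821]
orientation: [[-0.074, 0.997, -0.001], [0.997, 0.074, -0.0], [0.0, -0.001, -1.0]]
contact_force: [-1.8, -0.4, -1.4]
gripper_width: 0.0218
grip_force: 97.9
```

>>> {"op": "apply_moves", "data": {"plan": [{"translation": [0,0,0.8],"angular": [0,0,0]},{"translation": [0,0,0],"angular": [0,0,0]}]}}

```text
time_s: 11.05
tcp_pos: [0.4606, 0.0144, 0.0814]
orientation: [[-0.074, 0.997, -0.0], [0.997, 0.074, -0.0], [0.0, -0.0, -1.0]]
contact_force: [-0.6, 0.9, -1.9]
gripper_width: 0.0215
grip_force: 97.9
```

```bash
python3 to.py .4613 .0139 .08 94.24
```

```text
t 11.05 tcp [0.4606 0.0144 0.0814] yaw 94.22 z [-5.e-04 -0.e+00 -1.e+00] F [-0.6  0.9 -1.9] M [ 0.01  0.18 -0.01] w 0.0215
shift [-0.5  0.7  1.4] turn -0.02
```

>>> {"op": "apply_moves", "data": {"plan": [{"translation": [0,0,0.8],"angular": [0,0,0]},{"translation": [0,0,0],"angular": [0,0,0]}]}}

```text
time_s: 11.22
tcp_pos: [0.4606, 0.0144, 0.0806]
orientation: [[-0.074, 0.997, -0.0], [0.997, 0.074, -0.0], [0.0, -0.0, -1.0]]
contact_force: [-1.2, -0.1, -2.6]
gripper_width: 0.0215
grip_force: 97.9
```

>>> {"op": "apply_moves", "data": {"plan": [{"translation": [0,0,0.8],"angular": [0,0,0]},{"translation": [0,0,0],"angular": [0,0,0]}]}}

```text
time_s: 11.38
tcp_pos: [0.4606, 0.0144, 0.0798]
orientation: [[-0.074, 0.997, -0.0], [0.997, 0.074, -0.0], [0.0, -0.0, -1.0]]
contact_force: [-1.0, -0.3, -2.0]
gripper_width: 0.0214
grip_force: 97.9
```

```bash
python3 to.py .4613 .0139 .08 94.24; python3 - <<'E'
from h import *
s=snap('scene','s5'); cv2.imwrite('pics/s5c.png',cv2.resize(s['pixels'][150:225,205:300],None,fx=8,fy=8,interpolation=cv2.INTER_CUBIC))
E
```

```text
t 11.38 tcp [0.4606 0.0144 0.0798] yaw 94.22 z [-4.e-04 -0.e+00 -1.e+00] F [-1.  -0.3 -2. ] M [-0.    0.12 -0.01] w 0.0214
shift [-0.5  0.7 -0.2] turn -0.02
```

View pics/s5c.png

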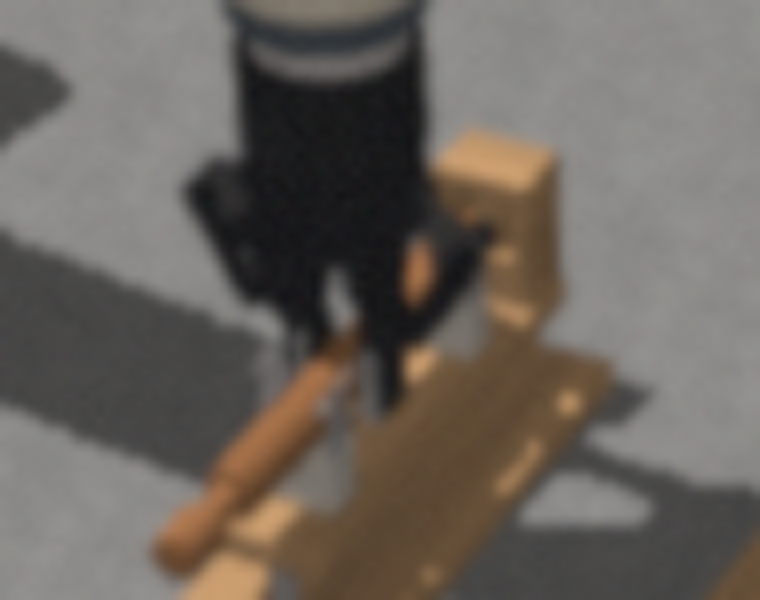

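The pin is between the fingers of the tail clip at about (320,400), with its plain end at about (418,265) short of the socket. There's no hard stop yet, so I'll keep going down.

>>> {"op": "apply_moves", "data": {"plan": [{"translation": [0,0,0.8],"angular": [0,0,0]},{"translation": [0,0,0],"angular": [0,0,0]}]}}

```text
time_s: 11.6
tcp_pos: [0.4606, 0.0143, 0.0791]
orientation: [[-0.073, 0.997, -0.0], [0.997, 0.073, -0.0], [0.0, -0.0, -1.0]]
contact_force: [-0.3, 0.8, -2.5]
gripper_width: 0.0213
grip_force: 98.0
```

>>> {"op": "apply_moves", "data": {"plan": [{"translation": [0,0,0.8],"angular": [0,0,0]},{"translation": [0,0,0],"angular": [0,0,0]}]}}

```text
time_s: 11.77
tcp_pos: [0.4607, 0.0144, 0.079]
orientation: [[-0.074, 0.997, 0.0], [0.997, 0.074, -0.0], [-0.0, 0.0, -1.0]]
contact_force: [-3.6, 0.3, 2.3]
gripper_width: 0.0213
grip_force: 98.3
```

>>> {"op": "apply_moves", "data": {"plan": [{"translation": [0,0,0.8],"angular": [0,0,0]},{"translation": [0,0,0],"angular": [0,0,0]}]}}

```text
time_s: 11.93
tcp_pos: [0.4607, 0.0144, 0.0789]
orientation: [[-0.074, 0.997, 0.0], [0.997, 0.074, -0.0], [-0.0, 0.0, -1.0]]
contact_force: [-6.0, -0.2, 7.1]
gripper_width: 0.0213
grip_force: 98.9
```

```bash
python3 to.py .4613 .0139 .08 94.24
```

```text
t 11.93 tcp [0.4607 0.0144 0.0789] yaw 94.22 z [ 4.e-04 -1.e-04 -1.e+00] F [-6.  -0.2  7.1] M [-0.04  1.03 -0.02] w 0.0213
shift [-0.5  0.6 -1.1] turn -0.02
```

>>> {"op": "apply_moves", "data": {"plan": [{"translation": [0,-0.5,-1.2],"angular": [0,0,0]},{"translation": [0,0,0],"angular": [0,0,0]},{"translation": [0,0,0],"angular": [0,0,0]}]}}

```text
time_s: 12.18
tcp_pos: [0.4604, 0.0143, 0.079]
orientation: [[-0.074, 0.997, 0.001], [0.997, 0.074, -0.0], [-0.0, 0.001, -1.0]]
contact_force: [-1.3, 0.2, 0.7]
gripper_width: 0.0214
grip_force: 98.2
```

>>> {"op": "apply_moves", "data": {"plan": [{"translation": [1,0,0],"angular": [0,0,0]},{"translation": [1.5,0,0],"angular": [0,0,0]},{"translation": [1.5,0,0],"angular": [0,0,0]},{"translation": [1,0,0],"angular": [0,0,0]}]}}

```text
time_s: 12.52
tcp_pos: [0.4601, 0.019, 0.079]
orientation: [[-0.073, 0.997, 0.001], [0.997, 0.073, -0.001], [-0.001, 0.001, -1.0]]
contact_force: [0.3, -4.6, 1.2]
gripper_width: 0.0212
grip_force: 98.2
```

```bash
python3 to.py .4588 .0478 .079 94.24
```

```text
t 12.52 tcp [0.4601 0.019  0.079 ] yaw 94.2 z [ 6.e-04 -9.e-04 -1.e+00] F [ 0.3 -4.6  1.2] M [-0.7   0.06 -0.06] w 0.0212
shift [28.8  0.8 -0. ] turn -0.04
```

>>> {"op": "apply_moves", "data": {"plan": [{"translation": [2,0,0],"angular": [0,0,0]},{"translation": [2,0,0],"angular": [0,0,0]},{"translation": [2,0,0],"angular": [0,0,0]},{"translation": [2,0,0],"angular": [0,0,0]},{"translation": [2,0,0],"angular": [0,0,0]},{"translation": [1,0,0],"angular": [0,0,0]}]}}

```text
time_s: 13.02
tcp_pos: [0.4591, 0.0305, 0.079]
orientation: [[-0.074, 0.997, 0.0], [0.997, 0.074, -0.0], [-0.0, 0.0, -1.0]]
contact_force: [0.2, -5.0, 1.3]
gripper_width: 0.0216
grip_force: 98.2
```

>>> {"op": "apply_moves", "data": {"plan": [{"translation": [1.5,0,0],"angular": [0,0,0]},{"translation": [1.5,0,0],"angular": [0,0,0]},{"translation": [1.5,0,0],"angular": [0,0,0]},{"translation": [1.5,0,0],"angular": [0,0,0]}]}}

```text
time_s: 13.35
tcp_pos: [0.4587, 0.0363, 0.079]
orientation: [[-0.074, 0.997, 0.0], [0.997, 0.074, -0.0], [-0.0, 0.0, -1.0]]
contact_force: [-0.2, -5.2, 1.8]
gripper_width: 0.0214
grip_force: 98.2
```

>>> {"op": "apply_moves", "data": {"plan": [{"translation": [1,0,0],"angular": [0,0,0]},{"translation": [1,0,0],"angular": [0,0,0]},{"translation": [1,0,0],"angular": [0,0,0]}]}}

```text
time_s: 13.6
tcp_pos: [0.4585, 0.0393, 0.079]
orientation: [[-0.074, 0.997, 0.0], [0.997, 0.074, -0.0], [-0.0, 0.0, -1.0]]
contact_force: [0.1, -5.1, 1.1]
gripper_width: 0.0214
grip_force: 98.2
```

```bash
python3 to.py .4588 .0478 .079 94.24
```

```text
t 13.6 tcp [0.4585 0.0393 0.079 ] yaw 94.22 z [ 3.e-04 -3.e-04 -1.e+00] F [ 0.1 -5.1  1.1] M [-0.8  -0.   -0.01] w 0.0214
shift [8.5 0.9 0. ] turn -0.02
```

>>> {"op": "apply_moves", "data": {"plan": [{"translation": [1,0,0],"angular": [0,0,0]},{"translation": [1,0,0],"angular": [0,0,0]},{"translation": [0.5,0,0],"angular": [0,0,0]}]}}

```text
time_s: 13.85
tcp_pos: [0.4583, 0.0418, 0.079]
orientation: [[-0.074, 0.997, 0.0], [0.997, 0.074, -0.0], [-0.0, 0.0, -1.0]]
contact_force: [-0.5, -5.4, 1.3]
gripper_width: 0.0214
grip_force: 98.2
```

>>> {"op": "apply_moves", "data": {"plan": [{"translation": [1,0,0],"angular": [0,0,0]},{"translation": [0.5,0,0],"angular": [0,0,0]}]}}

```text
time_s: 14.02
tcp_pos: [0.4582, 0.0432, 0.079]
orientation: [[-0.074, 0.997, 0.0], [0.997, 0.074, -0.0], [-0.0, 0.0, -1.0]]
contact_force: [0.4, -5.6, 1.5]
gripper_width: 0.0214
grip_force: 98.2
```

>>> {"op": "apply_moves", "data": {"plan": [{"translation": [1,0,0],"angular": [0,0,0]},{"translation": [0.5,0,0],"angular": [0,0,0]}]}}

```text
time_s: 14.18
tcp_pos: [0.4581, 0.0448, 0.079]
orientation: [[-0.074, 0.997, 0.0], [0.997, 0.074, -0.0], [-0.0, 0.0, -1.0]]
contact_force: [-1.0, -5.2, 1.4]
gripper_width: 0.0213
grip_force: 98.2
```

```bash
python3 to.py .4588 .0478 .079 94.24
```

```text
t 14.18 tcp [0.4581 0.0448 0.079 ] yaw 94.22 z [ 3.e-04 -3.e-04 -1.e+00] F [-1.  -5.2  1.4] M [-0.79  0.06 -0.04] w 0.0213
shift [3. 1. 0.] turn -0.02
```

>>> {"op": "apply_moves", "data": {"plan": [{"translation": [0.7,0,0],"angular": [0,0,0]},{"translation": [0.7,0,0],"angular": [0,0,0]}]}}

```text
time_s: 14.35
tcp_pos: [0.458, 0.0461, 0.079]
orientation: [[-0.073, 0.997, 0.0], [0.997, 0.073, -0.0], [-0.0, 0.0, -1.0]]
contact_force: [-0.8, -5.2, 1.5]
gripper_width: 0.0215
grip_force: 98.2
```

>>> {"op": "apply_moves", "data": {"plan": [{"translation": [0.7,0,0],"angular": [0,0,0]},{"translation": [0.5,0,0],"angular": [0,0,0]}]}}

```text
time_s: 14.52
tcp_pos: [0.4579, 0.0473, 0.079]
orientation: [[-0.074, 0.997, 0.0], [0.997, 0.074, -0.0], [-0.0, 0.0, -1.0]]
contact_force: [0.7, -5.1, 1.0]
gripper_width: 0.0215
grip_force: 98.2
```

>>> {"op": "apply_moves", "data": {"plan": [{"translation": [0.7,0,0],"angular": [0,0,0]},{"translation": [0.3,0,0],"angular": [0,0,0]}]}}

```text
time_s: 14.68
tcp_pos: [0.4578, 0.0483, 0.079]
orientation: [[-0.074, 0.997, 0.0], [0.997, 0.074, -0.0], [-0.0, 0.0, -1.0]]
contact_force: [-0.2, -4.7, 1.5]
gripper_width: 0.0214
grip_force: 98.2
```

```bash
python3 to.py .4588 .0478 .079 94.24
```

```text
t 14.68 tcp [0.4578 0.0483 0.079 ] yaw 94.22 z [ 3.e-04 -3.e-04 -1.e+00] F [-0.2 -4.7  1.5] M [-0.8   0.03  0.04] w 0.0214
shift [-0.6  1.   0. ] turn -0.02
```

>>> {"op": "apply_moves", "data": {"plan": [{"translation": [0.7,0,0],"angular": [0,0,0]},{"translation": [0.3,0,0],"angular": [0,0,0]}]}}

```text
time_s: 14.85
tcp_pos: [0.4577, 0.0493, 0.079]
orientation: [[-0.074, 0.997, 0.0], [0.997, 0.074, -0.0], [-0.0, 0.0, -1.0]]
contact_force: [0.1, -4.6, 0.7]
gripper_width: 0.0215
grip_force: 98.2
```

>>> {"op": "apply_moves", "data": {"plan": [{"translation": [0.7,0,0],"angular": [0,0,0]},{"translation": [0.3,0,0],"angular": [0,0,0]}]}}

```text
time_s: 15.02
tcp_pos: [0.4576, 0.0503, 0.079]
orientation: [[-0.074, 0.997, 0.0], [0.997, 0.074, -0.0], [-0.0, 0.0, -1.0]]
contact_force: [-0.4, -5.3, 1.8]
gripper_width: 0.0214
grip_force: 98.2
```

>>> {"op": "apply_moves", "data": {"plan": [{"translation": [0.7,0,0],"angular": [0,0,0]},{"translation": [0.3,0,0],"angular": [0,0,0]}]}}

```text
time_s: 15.18
tcp_pos: [0.4576, 0.0513, 0.079]
orientation: [[-0.074, 0.997, 0.0], [0.997, 0.074, -0.0], [-0.0, 0.0, -1.0]]
contact_force: [-0.2, -6.1, 1.4]
gripper_width: 0.0215
grip_force: 98.2
```

```bash
python3 to.py .4588 .0478 .079 94.24;python3 - <<'E'
from h import *
s=snap('scene','s6'); cv2.imwrite('pics/s6c.png',cv2.resize(s['pixels'][150:225,205:300],None,fx=8,fy=8,interpolation=cv2.INTER_CUBIC))
q=np.load('stand.npy')
W=lambda x,z: np.array([q[0]+np.cos(q[2])*x/1e3,q[1]+np.sin(q[2])*x/1e3,z])
for x in(120-205,120-250): print((np.array(proj(s,W(x,.0984)))-[205,150]+.5)*8-.5)
E
```

```text
t 15.18 tcp [0.4576 0.0513 0.079 ] yaw 94.22 z [ 2.e-04 -3.e-04 -1.e+00] F [-0.2 -6.1  1.4] M [-0.86 -0.01 -0.02] w 0.0215
shift [-3.6  1.   0. ] turn -0.02
[274.49330305 447.36136116]
[218.50430456 509.27709958]
```

>>> {"op": "apply_moves", "data": {"plan": [{"translation": [0.6,0,0],"angular": [0,0,0]},{"translation": [0.2,0,0],"angular": [0,0,0]}]}}

```text
time_s: 15.4
tcp_pos: [0.4576, 0.0513, 0.079]
orientation: [[-0.073, 0.997, 0.0], [0.997, 0.073, -0.002], [-0.002, 0.0, -1.0]]
contact_force: [-0.3, -9.1, 1.6]
gripper_width: 0.0215
grip_force: 98.3
```

>>> {"op": "apply_moves", "data": {"plan": [{"translation": [0.6,0,0],"angular": [0,0,0]},{"translation": [0.2,0,0],"angular": [0,0,0]}]}}

```text
time_s: 15.57
tcp_pos: [0.4575, 0.0514, 0.079]
orientation: [[-0.073, 0.997, 0.0], [0.997, 0.073, -0.004], [-0.004, 0.0, -1.0]]
contact_force: [-0.0, -12.5, 0.5]
gripper_width: 0.0214
grip_force: 98.3
```

>>> {"op": "apply_moves", "data": {"plan": [{"translation": [0.6,0,0],"angular": [0,0,0]},{"translation": [0.2,0,0],"angular": [0,0,0]}]}}

```text
time_s: 15.73
tcp_pos: [0.4575, 0.0514, 0.079]
orientation: [[-0.072, 0.997, 0.0], [0.997, 0.072, -0.005], [-0.005, 0.0, -1.0]]
contact_force: [0.5, -14.4, 1.7]
gripper_width: 0.0211
grip_force: 98.4
```

```bash
python3 to.py .4588 .0478 .079 94.24
```

```text
t 15.73 tcp [0.4575 0.0514 0.079 ] yaw 94.15 z [ 5.0e-04 -5.1e-03 -1.0e+00] F [  0.5 -14.4   1.7] M [-2.27 -0.05  0.14] w 0.0211
shift [-3.7  1.   0. ] turn -0.09
```

The stop is felt: force rose from 5 to 14 N with no advance. I'll relax the push and release.

>>> {"op": "apply_moves", "data": {"plan": [{"translation": [-0.9,0,0],"angular": [0,0,0]},{"translation": [-0.6,0,0],"angular": [0,0,0]},{"translation": [0,0,0],"angular": [0,0,0]}], "squeeze": 20}}

```text
time_s: 15.98
tcp_pos: [0.4575, 0.0514, 0.079]
orientation: [[-0.073, 0.997, 0.0], [0.997, 0.073, -0.002], [-0.002, 0.0, -1.0]]
contact_force: [-0.3, -8.2, 1.8]
gripper_width: 0.021
grip_force: 98.4
```

>>> {"op": "apply_moves", "data": {"plan": [{"translation": [0,0,0],"angular": [0,0,0]},{"translation": [0,0,0],"angular": [0,0,0]},{"translation": [0,0,0],"angular": [0,0,0]},{"translation": [0,0,0],"angular": [0,0,0]},{"translation": [0,0,0],"angular": [0,0,0]},{"translation": [0,0,0],"angular": [0,0,0]},{"translation": [0,0,0],"angular": [0,0,0]},{"translation": [0,0,0],"angular": [0,0,0]},{"translation": [0,0,0],"angular": [0,0,0]},{"translation": [0,0,0],"angular": [0,0,0]}], "grip": -1}}

```text
time_s: 16.82
tcp_pos: [0.4574, 0.0522, 0.0789]
orientation: [[-0.074, 0.997, 0.0], [0.997, 0.074, 0.0], [0.0, 0.0, -1.0]]
contact_force: [-0.6, -0.3, -0.8]
gripper_width: 0.0853
grip_force: 0.0
```

```bash
python3 to.py .4575 .0514 .079 94.24
```

```text
t 16.82 tcp [0.4574 0.0522 0.0789] yaw 94.22 z [ 0.e+00  1.e-04 -1.e+00] F [-0.6 -0.3 -0.8] M [ 0.01  0.01 -0.03] w 0.0853
shift [-0.8  0.  -0.1] turn -0.02
```

>>> {"op": "apply_moves", "data": {"plan": [{"translation": [0,0,-5],"angular": [0,0,0]},{"translation": [0,0,-10],"angular": [0,0,0]},{"translation": [0,0,-15],"angular": [0,0,0]},{"translation": [0,0,-20],"angular": [0,0,0]},{"translation": [0,0,-20],"angular": [0,0,0]},{"translation": [0,0,-20],"angular": [0,0,0]},{"translation": [0,0,-20],"angular": [0,0,0]},{"translation": [0,0,-20],"angular": [0,0,0]},{"translation": [0,0,-15],"angular": [0,0,0]},{"translation": [0,0,-8],"angular": [0,0,0]},{"translation": [0,0,0],"angular": [0,0,0]},{"translation": [0,0,0],"angular": [0,0,0]}]}}

```text
time_s: 17.82
tcp_pos: [0.4575, 0.0522, 0.2321]
orientation: [[-0.074, 0.997, 0.001], [0.997, 0.074, 0.0], [-0.0, 0.001, -1.0]]
contact_force: [0.4, -0.7, -0.6]
gripper_width: 0.0853
grip_force: 0.0
```

```bash
python3 - <<'E'
from h import *
s=snap('scene','s7'); cv2.imwrite('pics/s7c.png',cv2.resize(s['pixels'][150:225,205:300],None,fx=8,fy=8,interpolation=cv2.INTER_CUBIC))
E
```

```text
(no output)
```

View pics/s7c.png

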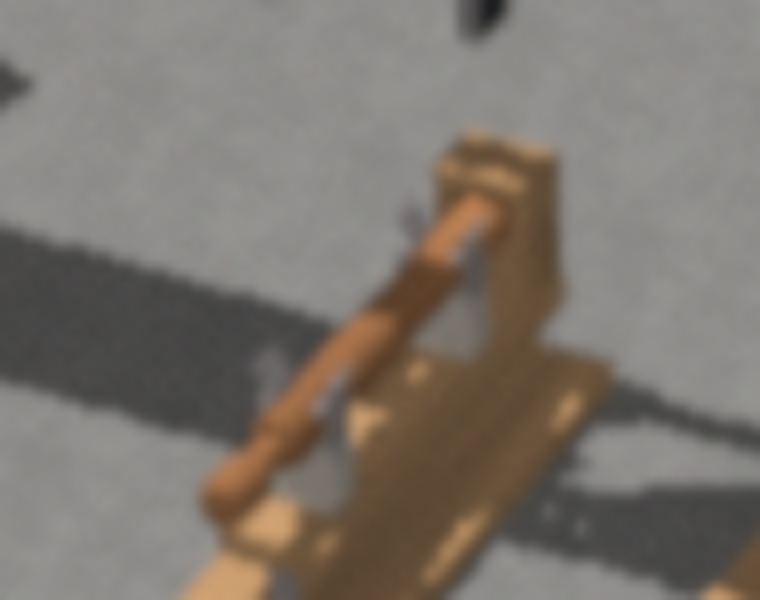

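The pin sits level in both clips, with its plain end inside the socket at about (480,210) and the knob end at about (222,497). That matches the prediction of (218,509) for a pin fully home.

```bash
python3 -c "
from station import sign_off; print(sign_off())"
```

```text
the job is handed in; nothing more can be done
None
```

I pressed the rolling pin into both clips and slid it into the end socket until it hit a firm stop (about 14 N of push). I then let go, raised the arm clear and handed the job in at about 18 s; `sign_off()` returned no verdict.

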